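# Roll the cap strips down on a tube plate

### The arm

A 6-joint arm with a two-finger parallel gripper is mounted at the origin on a cart in front of the work surface, level with it; the furniture and walls round the work are solid. World frame = base frame: x ahead of the robot, y to its left, z up, the work surface at z = 0. Lengths are in mm, angles in rad, forces in N, time in s.
With the tool pointing down it reaches from about 275 to 875 mm from the base axis. Payload 12.5 kg.
Tool frame: the origin (TCP) lies midway between the tips of the shut fingers; the grasp point (between the pads) lies 19 mm behind it; z points along the fingers, y is the line along which they close (so a half turn about z gives the same grasp; the last joint's range is limited). The gripper opens to 85 mm and grips with 20 to 120 N. Pads are 22 mm wide; open, the fingers measure 114 mm over their backs; the gripper's body (76 mm by 85 mm) begins 54 mm behind the grasp point. The pads swing forward as they close: fully open they stand 13 mm farther back than shut.
Start: joints at [1.237, 0.351, 1.652, -0, 1.139, -0.085], TCP at [135.401, 533.058, 231.29] pointing down, gripper open.
Joint ranges: [-2.75, 2.75], [-0.79, 2.1], [0.01, 2.65], [-1.57, 4.71], [0.07, 3.14], [-2.87, 2.87]. Speed limits (rad/s): [2.22, 2.22, 2.79, 3.14, 3.14, 3.14].

### API

Orientations are given as a rotation vector (axis times angle).
In Python, from rig import sense, imaging, ctrl gives the robot as it stands. The module is installed in compiled form; this text tells all that it offers.
- The arm moves only by the tool jog_arm, never from a script. Its argument "rows" is one flat list of numbers, 7 for each row, row after row: the shift along the world's x, y, z in m, then the turn, a rotation vector about the world's x, y, z in rad, then the gripper's target within -1 to 1 (fully open at 1, half-way at 0, shut at -1). In form: [dx, dy, dz, ax, ay, az, claw, dx, dy, dz, ax, ay, az, claw, ...]. A call has 1 to 12 rows; each row is the pose to reach, as a shift and turn from the pose commanded when the call began; what a row does not reach only later rows make up. A row lasts 1/10 s, in which the tool goes at most 50 mm and 8.59 degrees, less where a joint would pass 70% of its speed; a pose out of reach is approached as far as the arm can. A call with a gripper value outside its range is refused whole. The fingers move at their own pace and stop on an object; "grip_force" is the grip in N (left out, the last holds). Time passes only in rows, so rows that repeat a pose let the fingers close. It gives the time, the measured TCP pose, the force, the opening and the grip force at its end, in the units of the state.
- sense(): the state, without advancing time (a new reading comes with each control period).
- imaging.get_image(name): name is "scene" or "top" or "wrist"; returns the picture (420x560x3 uint8, red, green, blue); there is no depth.
- imaging.camera_info(name): a dict with "fx", "fy", "cx", "cy" (pixels), "distortion" ([k1, k2, p1, p2, k3] as OpenCV has them; the pictures are not rectified), "eye" and "rotation" of the camera in the world; the wrist camera has in their place "T_tool_cam" (4x4, takes a point from camera to tool coordinates, whose origin is the TCP and whose axes are the flange's). Camera axes: x right, y up, looking along -z (the intrinsics and any distortion apply to the point x, -y, -z); pixel columns grow to the right and rows downward; lengths in mm; the calibration is good to about 2 mm. A picture is of the moment at which its call begins: read the wrist's pose just before it. camera_info takes no time and is no camera call.
- ctrl.close_job(): hands the job in; it is judged then, once.
The state is a dict: "clock": time; "joint_positions": joint angles; "qvel": joint speeds; "joint_efforts": joint torques, N m; "ee_pos": TCP position; "ee_rot": TCP orientation; "force": force on the tool from outside, world axes, zero at the start; "torque": the same for the moment, N m; "gripper_width": finger opening in mm; "gripper_force": force on a finger pad.
Only numpy, scipy, OpenCV 4.12 (cv2) and the standard library are available. Lean on these libraries where they do the work, as an engineer would, in place of code of your own. Each camera call takes 0.05 s, during which the arm holds its last target. There are 200 camera calls.

### The job

The twelve cap strips on the tube plate are only laid on: take the hand roller by its handle and roll it with its wheel lying along the strips, slowly from one end of the plate to the other under a steady push of about 2.5 kg, until every strip is pressed fully home. The plate cracks above 3.5 kg, so feel your way down on to it, and press the caps with nothing but the roller. Then park the roller in its stand again and leave the other things on the desk where they are.

Things in the scene. Friction and masses are not known exactly. Their poses are not given: they have to be found in the camera images.
- rack: Blue block 98 x 138 mm, fixed, with a white tube plate under 12 pale green cap strips. Origin on the desk under its centre; x along the strips, y along the row. Strip n is centred at x = 0, y = (n - 6.5) x 9 mm and is 72 x 8.2 mm. The plate's height varies and is not reported: find it by touch. The top of a strip that is home is 40 to 61 mm above the desk. More than 35 N on the plate breaks it.
- roller_grip (a point): Middle of the hand roller's upright black handle: 34 mm along x (the wheel's axis), 26 mm along y (the way it rolls), from 24 mm below to 26 mm above this point. Under it a dark steel crossbar, 128 x 24 x 6 mm along x, and a fork, outside 92 mm. Gripped across y it cannot rock while rolling. Same either way round. It stands in its stand at the start.
- roller: The hand roller, 0.35 kg. Origin under the middle of its wheel, 82 mm below roller_grip; z up along the handle. The wheel is blue-grey rubber, turns freely, 40 mm in diameter, 80 mm wide, axis along x.
- wheel (a joint): Angle of the roller's wheel, rad; about 0 at the start. 20 mm of rolling changes it by 1, the sign tells the direction.
- stand: White stand of the roller, fixed: base 156 x 68 x 8 mm, posts at x = -57 and +57 mm (12 mm in x, 34 mm in y, tops 64 mm high). The roller's crossbar lies along the stand's x, its ends on the posts between lips that flare up to 76 mm (at the bottom 2.5 mm of play either side in y; 5 mm in x). The wheel hangs 4 mm above the base. Origin on the desk under its centre.
- stand_park (a point): Where roller_grip is when the roller is parked: 94 mm above the desk over the stand's centre; x along the stand.
- strip_1 (a joint): Cap strip 1, 2.4 mm thick: how far it is pushed down, m; 0 laid on, 0.0035 home. Every strip moves straight down, as one, only while some 7 to 10 N press on it, stays where it is left, and ends on a hard stop. A strip still to be pressed stands up to 3.5 mm above the pressed one beside it, and so holds the advancing wheel back by some 7 N. The wheel bears on two or three strips at a time. Roll at about 20 mm/s.
- strip_2 (a joint): Cap strip 2, 2.4 mm thick: how far it is pushed down, m; 0 laid on, 0.0035 home.
- strip_3 (a joint): Cap strip 3, 2.4 mm thick: how far it is pushed down, m; 0 laid on, 0.0035 home.
- strip_4 (a joint): Cap strip 4, 2.4 mm thick: how far it is pushed down, m; 0 laid on, 0.0035 home.
- strip_5 (a joint): Cap strip 5, 2.4 mm thick: how far it is pushed down, m; 0 laid on, 0.0035 home.
- strip_6 (a joint): Cap strip 6, 2.4 mm thick: how far it is pushed down, m; 0 laid on, 0.0035 home.
- strip_7 (a joint): Cap strip 7, 2.4 mm thick: how far it is pushed down, m; 0 laid on, 0.0035 home.
- strip_8 (a joint): Cap strip 8, 2.4 mm thick: how far it is pushed down, m; 0 laid on, 0.0035 home.
- strip_9 (a joint): Cap strip 9, 2.4 mm thick: how far it is pushed down, m; 0 laid on, 0.0035 home.
- strip_10 (a joint): Cap strip 10, 2.4 mm thick: how far it is pushed down, m; 0 laid on, 0.0035 home.
- strip_11 (a joint): Cap strip 11, 2.4 mm thick: how far it is pushed down, m; 0 laid on, 0.0035 home.
- strip_12 (a joint): Cap strip 12, 2.4 mm thick: how far it is pushed down, m; 0 laid on, 0.0035 home.
- marker_pen: White marker pen, 15 x 136 x 17 mm, a bystander standing loose on the desk; origin under its centre.
- vial_red: Vial with red cap, 22 x 22 x 58 mm, a bystander standing loose on the desk; origin under its centre.
- vial_white: Vial with white cap, 22 x 22 x 58 mm, a bystander standing loose on the desk; origin under its centre.
- vial_black: Vial with black cap, 22 x 22 x 58 mm, a bystander standing loose on the desk; origin under its centre.
- slide_box: Cardboard slide box, 82 x 52 x 25 mm, a bystander standing loose on the desk; origin under its centre.

How it is judged (in metres and radians):
On the way, in this order (a step that is already met when the one before it is completed fails the run):
1. the roller, pressing on the plate, has rolled about 5 cm or more along it in one direction (contact force between roller and rack above 3 N and (value of joint wheel above 2.5 rad or value of joint wheel below -2.5 rad)), for 0.05 s.
2. all twelve strips are home (value of joint each of strip_1, strip_2, strip_3, strip_4, strip_5, strip_6, strip_7, strip_8, strip_9, strip_10, strip_11, strip_12 above 0.0027 m), for 0.2 s.
At the end, for the whole second after the job is handed in: All twelve strips are within 0.8 mm of their bottom stop, and the roller is back in its stand: its handle's middle within 9 mm of the parked place, upright within 0.1 rad, along the stand within 0.15 rad, at rest and let go (all of step 2 and distance between roller_grip and stand_park below 0.009 m and angle between roller's own z axis and vertical below 0.1 rad and angle between the x axis of roller and the x axis of stand, either way round below 0.15 rad and linear speed of roller below 0.02 m/s); the robot touches nothing.
It fails at once if the plate is loaded with more than 35 N by the roller (contact force between roller and rack above 35 N).
It fails at once if the gripper itself presses on the plate or block (contact force between any of the fingers, the arm and rack above 2 N).
It fails at once if a bystander is moved by more than 3 cm (distance of any of marker_pen, vial_red, vial_white, vial_black, slide_box from where it was at the start of the episode above 0.03 m).
It also fails if it takes over 67 s, if anything falls off the work surface, if the arm or the gripper's body presses on something with over 40 N, if the wrist force passes 120 N, or if a joint passes its speed limit or range.

## Working session

There is one attempt and no reset: what is moved stays moved. The work goes in short steps, Python scripts to look and compute and a tool call to move; the robot and the scene stay as the last step left them, time stands still between calls to the robot, and variables do not carry over. Pictures are saved under pics/ and viewed, at most 10 in all, crops included, and the job is handed in when it is done.

Besides the shell and the picture viewer there is one more tool, called after "Emit:" by a JSON object that holds its "op" and its "data". jog_arm: Moves the arm, as the interface text tells. Its arguments: {"type":"object","properties":{"rows":{"type":"array","items":{"type":"number"}},"grip_force":{"type":"number"}},"required":["rows"]}

```bash
mkdir -p pics
python3 - <<'E'
from rig import sense, imaging
import cv2
for n in ["scene","top"]:
    cv2.imwrite(f"pics/{n}0.png",imaging.get_image(n)[:,:,::-1]); print(n,imaging.camera_info(n))
print(imaging.camera_info("wrist")); print(sense())
E
```

```text
scene {'fx': 450.77958562954433, 'fy': 450.77958562954433, 'cx': 271.7835868322662, 'cy': 212.33573341132578, 'distortion': array([-0.00481202,  0.        ,  0.        ,  0.        ,  0.        ]), 'eye': array([ -47.61687645, -715.92092316,  543.08308575]), 'rotation': array([ 0.97945511, -0.41829793, -0.7327321 ])}
top {'fx': 444.8157866209472, 'fy': 444.8157866209472, 'cx': 284.06716308313145, 'cy': 203.77319888833853, 'distortion': array([-0.1400986,  0.       ,  0.       ,  0.       ,  0.       ]), 'eye': array([ 490.98028435, -157.27777727, 1028.04929037]), 'rotation': array([ 0.04404037, -0.05732874, -1.54181069])}
{'fx': 347.4285955708954, 'fy': 347.4285955708954, 'cx': 286.07787689671267, 'cy': 207.97395828814, 'distortion': array([-0.05367881,  0.        ,  0.        ,  0.        ,  0.        ]), 'T_tool_cam': array([[-1.79154946e-03,  9.55930102e-01,  2.93588880e-01,
         7.54798734e+01],
       [ 9.99997670e-01,  2.06611972e-03, -6.25094348e-04,
        -1.70528844e-01],
       [-1.20413628e-03,  2.93587076e-01, -9.55931576e-01,
        -1.42444782e+02],
       [ 0.00000000e+00,  0.00000000e+00,  0.00000000e+00,
         1.00000000e+00]])}
{'clock': 0.1, 'joint_positions': array([ 1.23740902e+00,  3.51198561e-01,  1.65232968e+00, -1.83214376e-05,
        1.13906079e+00, -8.45937141e-02]), 'qvel': array([ 0.00112828,  0.00045907, -0.00179119, -0.00011679, -0.00091668,
       -0.00035443]), 'joint_efforts': array([-3.24073162e-04, -5.06835186e+01, -2.91876858e+01, -1.14440679e-04,
        2.65630741e-03, -3.77250751e-05]), 'ee_pos': array([135.31534313, 532.8118127 , 230.81493096]), 'ee_rot': array([-3.89761287e-01, -3.11712875e+00,  1.53636892e-03]), 'force': array([ 0.72406752,  0.32679433, -0.12477551]), 'torque': array([-0.01733449, -0.01023569,  0.01785506]), 'gripper_force': 0.0, 'gripper_width': 85.4329358190601}
```

View pics/top0.png

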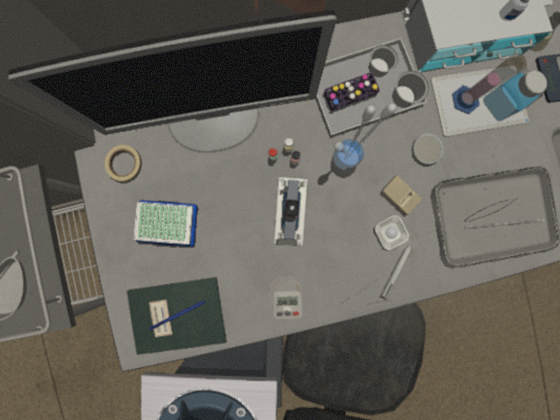

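View pics/scene0.png

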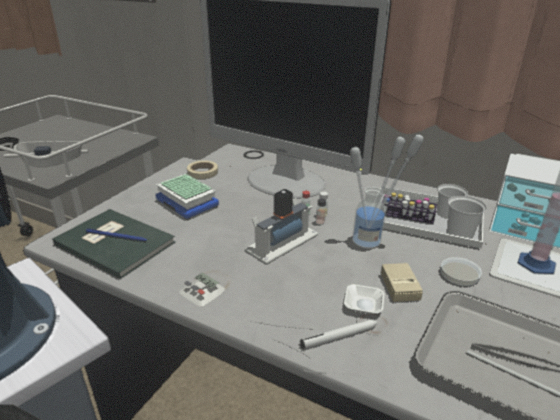

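The top picture shows the rack at about (165,223) and the stand with the roller at (291,212). The vials are near (285,152), the slide box at (401,195) and the pen at (397,272). I'll enlarge the rack and stand area.

```bash
python3 - <<'E'
import cv2
im=cv2.imread("pics/top0.png")[140:270,125:325]
cv2.imwrite("pics/crop.png",cv2.resize(im,None,fx=4,fy=4,interpolation=cv2.INTER_CUBIC))
E
cat > h.py <<'E'
import numpy as np,cv2
from rig import imaging,sense
from scipy.spatial.transform import Rotation as R
def cam(name,st=None):
    c=imaging.camera_info(name)
    K=np.array([[c['fx'],0,c['cx']],[0,c['fy'],c['cy']],[0,0,1]])
    if name=="wrist":
        T=np.eye(4);T[:3,:3]=R.from_rotvec(st['ee_rot']).as_matrix();T[:3,3]=st['ee_pos'];T=T@c['T_tool_cam']
        return K,c['distortion'],T[:3,3],T[:3,:3]
    return K,c['distortion'],c['eye'],R.from_rotvec(c['rotation']).as_matrix()
def at(name,px,z,st=None):
    K,d,e,M=cam(name,st)
    u=cv2.undistortPoints(np.array(px,float).reshape(-1,1,2),K,d)[:,0]
    r=np.c_[u[:,0],-u[:,1],-np.ones(len(u))]@M.T
    return e+r*((np.broadcast_to(z,len(u))-e[2])/r[:,2])[:,None]
E
```

```text
(no output)
```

View pics/crop.png

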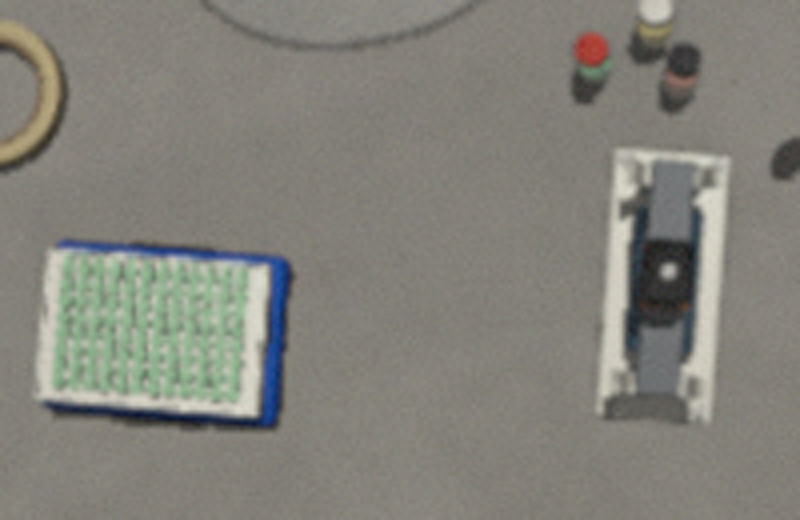

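The enlarged crop shows:
- The stand base corners are at (617,150), (730,157), (711,421) and (599,412).
- The strip field corners are at (62,253), (248,264), (240,402) and (55,390).
- The handle top is at about (667,268).

Run:
```python
from h import *
f=lambda p:(np.array(p,float)-1.5)/4+[125,140]
s=at("top",f([(617,150),(730,157),(711,421),(599,412)]),8)
print("stand",s.mean(0),np.linalg.norm(np.diff(s,axis=0),axis=1),[np.degrees(np.arctan2(*(a-b)[1::-1])) for a,b in((s[0],s[3]),(s[1],s[2]))])
h=at("top",f([(667,268)]),120);print("handle",h)
for z in(45,55,63):
    s=at("top",f([(62,253),(248,264),(240,402),(55,390)]),z)
    print("strips",z,s.mean(0),np.linalg.norm(np.diff(s,axis=0),axis=1),[np.degrees(np.arctan2(*(a-b)[1::-1])) for a,b in((s[0],s[3]),(s[1],s[2]),(s[0],s[1]),(s[3],s[2]))])
st=sense();print(R.from_rotvec(st['ee_rot']).as_matrix().round(3))
```

```text
stand [ 541.70299875 -180.70634312    8.        ] [ 65.35883432 152.31490151  64.27905058] [np.float64(-2.257795363605957), np.float64(-2.6654831005457065)]
handle [[ 544.58085929 -179.26893605  120.        ]]
strips 45 [507.72724426 105.38923777  45.        ] [106.13183352  76.69098506 105.19664799] [np.float64(-0.3867102810961428), np.float64(-1.0850992275665394), np.float64(88.32401388656311), np.float64(88.32816468566344)]
strips 55 [507.55688699 102.71727597  55.        ] [105.05221488  75.91085139 104.12654247] [np.float64(-0.38671028109611943), np.float64(-1.0850992275665479), np.float64(88.32401388656315), np.float64(88.32816468566345)]
strips 63 [507.42060117 100.57970653  63.        ] [104.18851998  75.28674445 103.27045804] [np.float64(-0.38671028109611794), np.float64(-1.0850992275665483), np.float64(88.3240138865631), np.float64(88.32816468566344)]
[[-0.969  0.246 -0.   ]
 [ 0.246  0.969 -0.001]
 [ 0.    -0.001 -1.   ]]
```

Emit:
{"op": "jog_arm", "data": {"rows": [0.04,-0.03,0,0,0,0.02,1,0.06,-0.07,0,0,0,0.05,1,0.08,-0.115,0,0,0,0.08,1,0.1,-0.16,0,0,0,0.11,1,0.12,-0.205,0,0,0,0.14,1,0.145,-0.25,0,0,0,0.17,1,0.17,-0.295,0,0,0,0.206,1,0.195,-0.34,0,0,0,0.206,1,0.22,-0.38,0,0,0,0.206,1,0.245,-0.425,0,0,0,0.206,1,0.27,-0.47,0,0,0,0.206,1,0.29,-0.5,0,0,0,0.206,1]}}

```text
clock: 1.3
ee_pos: [426.0, 30.5, 231.3]
ee_rot: [0.069, 3.141, -0.0]
force: [0.4, 1.1, -0.1]
gripper_width: 85.8
gripper_force: 0.0
```

Emit:
{"op": "jog_arm", "data": {"rows": [0.025,-0.04,0,0,0,0,1,0.05,-0.085,0,0,0,0,1,0.075,-0.13,0,0,0,0,1,0.095,-0.175,0,0,0,0,1,0.11,-0.2,-0.005,0,0,0,1,0.117,-0.21,-0.01,0,0,0,1,0.117,-0.21,-0.01,0,0,0,1,0.117,-0.21,-0.01,0,0,0,1]}}

```text
clock: 2.1
ee_pos: [541.8, -175.9, 221.0]
ee_rot: [-0.066, -3.14, -0.001]
force: [0.6, -1.1, -0.8]
gripper_width: 85.4
gripper_force: 0.0
```

Run:
```python
from h import *
import pickle
st=sense();im=imaging.get_image("wrist");pickle.dump(st,open("w1.pkl","wb"))
print(st['ee_pos'],st['ee_rot'],st['force'],st['joint_positions'])
cv2.imwrite("pics/w1.png",cv2.resize(im[:,:,::-1],(800,600),interpolation=cv2.INTER_CUBIC))
```

```text
[ 541.83625832 -175.85918914  220.99189961] [-6.64148509e-02 -3.13976051e+00 -1.04745644e-03] [ 0.59925175 -1.08056769 -0.83315979] [-3.95650606e-01  3.97493368e-01  1.61017966e+00  2.28994991e-04
  1.13521498e+00 -1.92424432e+00]
```

View pics/w1.png

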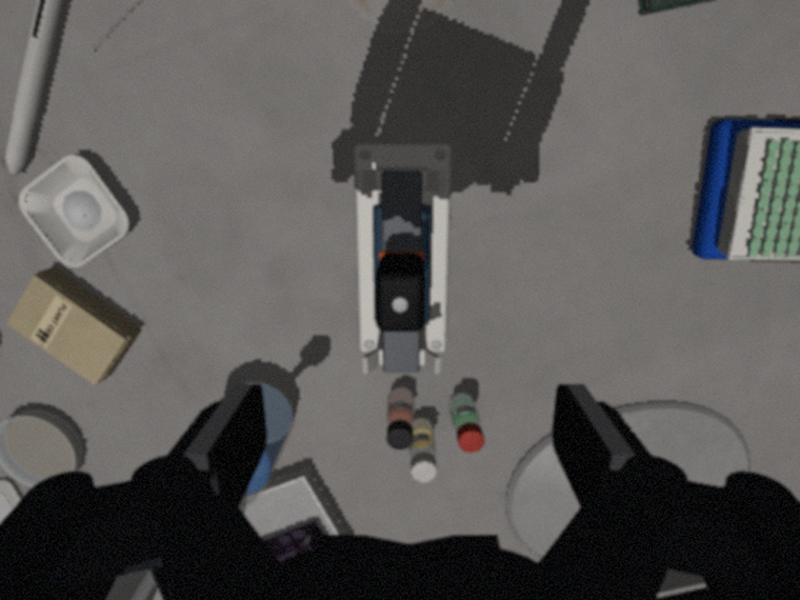

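The wrist picture shows the handle top centred at about (401,305), and the stand base running from (355,145) to (451,146) at its near end.

Run:
```python
from h import *
import pickle
st=pickle.load(open("w1.pkl","rb"))
f=lambda p:np.array(p,float)*.7
print(at("wrist",f([(401,305),(377,305),(425,305),(401,279),(401,331)]),120,st))
s=at("wrist",f([(355,145),(451,146)]),8,st);print(s,s[1]-s[0])
b=at("wrist",f([(384,360),(419,360),(385,185),(420,185)]),70,st);print("bar",b,np.diff(b,axis=0))
print("rack", at("wrist",f([(752,255),(778,140)]),60,st))
```

```text
[[ 545.13381644 -179.80624116  120.        ]
 [ 544.58126574 -192.17103467  120.        ]
 [ 545.68741701 -167.44202274  120.        ]
 [ 531.28351312 -179.13247279  120.        ]
 [ 559.44173965 -180.50345962  120.        ]]
[[ 464.28212483 -209.04121998    8.        ]
 [ 467.88430947 -143.03630506    8.        ]] [ 3.60218464 66.00491492  0.        ]
bar [[ 597.96685636 -193.98601526   70.        ]
 [ 598.97556787 -171.46653549   70.        ]
 [ 487.80822482 -186.96239787   70.        ]
 [ 488.71207016 -166.68247175   70.        ]] [[   1.00871151   22.51947976    0.        ]
 [-111.16734304  -15.49586238    0.        ]
 [   0.90384534   20.27992612    0.        ]]
rack [[541.03419221  44.90893449  60.        ]
 [470.11927426  51.17005967  60.        ]]
```

Emit:
{"op": "jog_arm", "data": {"rows": [0.003,-0.004,-0.03,0,0,-0.008,1,0.003,-0.004,-0.07,0,0,-0.008,1,0.003,-0.004,-0.105,0,0,-0.008,1,0.003,-0.004,-0.125,0,0,-0.008,1,0.003,-0.004,-0.138,0,0,-0.008,1,0.003,-0.004,-0.142,0,0,-0.008,1,0.003,-0.004,-0.142,0,0,-0.008,1]}}

```text
clock: 2.85
ee_pos: [545.6, -180.6, 79.9]
ee_rot: [0.079, 3.14, -0.0]
force: [-0.5, 0.1, 0.4]
gripper_width: 85.4
gripper_force: 0.0
```

Emit:
{"op": "jog_arm", "data": {"rows": [0,0,0,0,0,0,-1,0,0,0,0,0,0,-1,0,0,0,0,0,0,-1,0,0,0,0,0,0,-1,0,0,0,0,0,0,-1,0,0,0,0,0,0,-1,0,0,0,0,0,0,-1,0,0,0,0,0,0,-1], "grip_force": 90}}

```text
clock: 3.65
ee_pos: [545.6, -181.0, 79.8]
ee_rot: [0.08, 3.14, -0.0]
force: [-1.1, 1.1, 5.8]
gripper_width: 25.0
gripper_force: 88.4
```

Emit:
{"op": "jog_arm", "data": {"rows": [0,0,0.01,0,0,0,-1,0,0,0.03,0,0,0,-1,0,0,0.055,0,0,0,-1,0,0,0.08,0,0,0,-1,-0.01,0.03,0.1,0,0,0,-1,-0.02,0.07,0.11,0,0,0.01,-1,-0.03,0.11,0.12,0,0,0.02,-1,-0.036,0.14,0.12,0,0,0.025,-1,-0.038,0.155,0.12,0,0,0.025,-1,-0.038,0.155,0.12,0,0,0.025,-1,-0.038,0.155,0.12,0,0,0.025,-1]}}

```text
clock: 4.75
ee_pos: [507.6, -26.5, 199.3]
ee_rot: [-0.04, -3.141, 0.0]
force: [-0.3, 0.2, -3.8]
gripper_width: 25.2
gripper_force: 89.4
```

Run:
```python
from h import *
import pickle
st=sense();im=imaging.get_image("wrist");pickle.dump(st,open("w2.pkl","wb"))
print(st['ee_pos'],st['ee_rot'],st['force'],st['torque'])
cv2.imwrite("pics/w2.png",cv2.resize(im[:,:,::-1],(800,600),interpolation=cv2.INTER_CUBIC))
```

```text
[507.57626746 -26.45038811 199.25395509] [-4.01457256e-02 -3.14117115e+00  4.76293941e-04] [-0.3333069   0.24100564 -3.83428091] [-0.03739967 -0.01413109 -0.01905693]
```

View pics/w2.png

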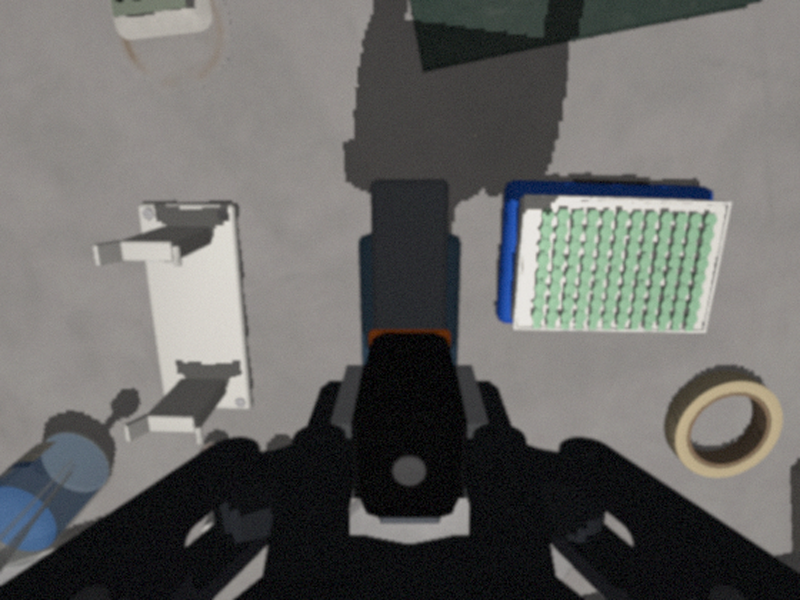

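Both things are in view. The strip field corners are at (541,209), (718,211), (703,329) and (533,327). The stand base edge runs from (238,202) to (250,408), with its near corner at (139,204).

Run:
```python
from h import *
import pickle
st=pickle.load(open("w2.pkl","rb"))
f=lambda p:np.array(p,float)*.7
for z in(40,45,50,55,60,64):
    s=at("wrist",f([(541,209),(718,211),(703,329),(533,327)]),z,st)
    print(z,s.mean(0).round(1),np.linalg.norm(np.diff(s,axis=0),axis=1).round(1),[round(np.degrees(np.arctan2(*(b-a)[:2])),2) for a,b in((s[0],s[1]),(s[3],s[2]))],[round(np.degrees(np.arctan2(*(b-a)[1::-1])),2) for a,b in((s[0],s[3]),(s[1],s[2]))])
s=at("wrist",f([(139,204),(238,202),(250,408)]),8,st);print(s,(s[0]+s[2])/2,np.degrees(np.arctan2(*(s[2]-s[1])[1::-1])))
```

```text
40 [511.3 110.5  40. ] [110.9  77.9 114.2] [np.float64(1.7), np.float64(2.47)] [np.float64(-1.1), np.float64(1.28)]
45 [510.  108.2  45. ] [109.1  76.6 112.3] [np.float64(1.7), np.float64(2.47)] [np.float64(-1.1), np.float64(1.28)]
50 [508.7 106.   50. ] [107.2  75.3 110.4] [np.float64(1.7), np.float64(2.47)] [np.float64(-1.1), np.float64(1.28)]
55 [507.4 103.7  55. ] [105.4  74.  108.5] [np.float64(1.7), np.float64(2.47)] [np.float64(-1.1), np.float64(1.28)]
60 [506.1 101.5  60. ] [103.6  72.7 106.6] [np.float64(1.7), np.float64(2.47)] [np.float64(-1.1), np.float64(1.28)]
64 [505.   99.7  64. ] [102.1  71.7 105.1] [np.float64(1.7), np.float64(2.47)] [np.float64(-1.1), np.float64(1.28)]
[[ 463.71155337 -207.57787008    8.        ]
 [ 464.8850913  -139.41006523    8.        ]
 [ 619.61456918 -150.26771963    8.        ]] [ 541.66306127 -178.92279485    8.        ] -4.013971344257255
```

Emit:
{"op": "jog_arm", "data": {"rows": [0,0.025,-0.005,0,0,0,-1,-0.001,0.055,-0.015,0,0,0,-1,-0.001,0.075,-0.035,0,0,0,-1,-0.001,0.0795,-0.055,0,0,0,-1,-0.001,0.0795,-0.062,0,0,0,-1,-0.001,0.0795,-0.064,0,0,0,-1,-0.001,0.0795,-0.064,0,0,0,-1]}}

```text
clock: 5.5
ee_pos: [506.9, 52.6, 135.6]
ee_rot: [0.042, 3.141, -0.0]
force: [0.7, 0.3, -3.4]
gripper_width: 24.7
gripper_force: 89.8
```

Emit:
{"op": "jog_arm", "data": {"rows": [0,0,-0.001,0,0,0,-1,0,0,-0.002,0,0,0,-1,0,0,-0.003,0,0,0,-1,0,0,-0.003,0,0,0,-1]}}

```text
clock: 5.9
ee_pos: [506.4, 53.5, 132.4]
ee_rot: [0.041, 3.141, 0.0]
force: [0.3, 0.1, -3.7]
gripper_width: 25.0
gripper_force: 89.8
```

Emit:
{"op": "jog_arm", "data": {"rows": [0,0,-0.001,0,0,0,-1,0,0,-0.002,0,0,0,-1,0,0,-0.003,0,0,0,-1,0,0,-0.003,0,0,0,-1]}}

```text
clock: 6.3
ee_pos: [506.3, 53.6, 129.1]
ee_rot: [-0.04, -3.141, 0.0]
force: [-0.3, 0.6, -3.8]
gripper_width: 24.9
gripper_force: 89.8
```

Emit:
{"op": "jog_arm", "data": {"rows": [0,0,-0.001,0,0,0,-1,0,0,-0.002,0,0,0,-1,0,0,-0.002,0,0,0,-1]}}

```text
clock: 6.6
ee_pos: [506.3, 53.6, 127.1]
ee_rot: [-0.041, -3.141, -0.0]
force: [-0.1, 0.3, -3.5]
gripper_width: 24.9
gripper_force: 89.8
```

Emit:
{"op": "jog_arm", "data": {"rows": [0,0,-0.001,0,0,0,-1,0,0,-0.002,0,0,0,-1,0,0,-0.002,0,0,0,-1]}}

```text
clock: 6.9
ee_pos: [506.3, 53.5, 125.2]
ee_rot: [-0.041, -3.141, 0.0]
force: [1.2, 0.9, -3.2]
gripper_width: 24.8
gripper_force: 89.8
```

Emit:
{"op": "jog_arm", "data": {"rows": [0,0,-0.001,0,0,0,-1,0,0,-0.0015,0,0,0,-1,0,0,-0.0015,0,0,0,-1]}}

```text
clock: 7.2
ee_pos: [506.4, 53.6, 123.7]
ee_rot: [-0.041, -3.141, -0.0]
force: [-0.1, -0.1, -3.4]
gripper_width: 25.2
gripper_force: 89.8
```

Emit:
{"op": "jog_arm", "data": {"rows": [0,0,-0.001,0,0,0,-1,0,0,-0.002,0,0,0,-1,0,0,-0.002,0,0,0,-1]}}

```text
clock: 7.5
ee_pos: [506.3, 53.6, 121.6]
ee_rot: [-0.041, -3.141, 0.0]
force: [-0.3, 0.4, -4.1]
gripper_width: 24.7
gripper_force: 89.8
```

Emit:
{"op": "jog_arm", "data": {"rows": [0,0,-0.001,0,0,0,-1,0,0,-0.0015,0,0,0,-1,0,0,-0.0015,0,0,0,-1]}}

```text
clock: 7.8
ee_pos: [506.4, 53.6, 120.2]
ee_rot: [-0.04, -3.141, 0.0]
force: [-0.6, -0.5, -3.9]
gripper_width: 25.3
gripper_force: 89.8
```

Emit:
{"op": "jog_arm", "data": {"rows": [0,0,-0.001,0,0,0,-1,0,0,-0.002,0,0,0,-1,0,0,-0.002,0,0,0,-1]}}

```text
clock: 8.1
ee_pos: [506.3, 53.6, 118.1]
ee_rot: [-0.041, -3.141, 0.0]
force: [0.2, 0.2, -3.5]
gripper_width: 25.1
gripper_force: 89.8
```

Emit:
{"op": "jog_arm", "data": {"rows": [0,0,-0.001,0,0,0,-1,0,0,-0.0015,0,0,0,-1,0,0,-0.0015,0,0,0,-1]}}

```text
clock: 8.4
ee_pos: [506.6, 53.6, 117.0]
ee_rot: [0.041, 3.141, 0.0]
force: [-1.2, -0.4, 0.1]
gripper_width: 24.9
gripper_force: 90.6
```

Emit:
{"op": "jog_arm", "data": {"rows": [0,0,-0.0005,0,0,0,-1,0,0,-0.001,0,0,0,-1,0,0,-0.001,0,0,0,-1]}}

```text
clock: 8.7
ee_pos: [506.7, 53.5, 116.5]
ee_rot: [0.04, 3.141, -0.0]
force: [-3.5, -0.6, 7.4]
gripper_width: 25.2
gripper_force: 91.5
```

Emit:
{"op": "jog_arm", "data": {"rows": [0,0,-0.0005,0,0,0,-1,0,0,-0.001,0,0,0,-1,0,0,-0.001,0,0,0,-1]}}

```text
clock: 9.0
ee_pos: [506.8, 53.3, 115.8]
ee_rot: [0.04, 3.14, -0.001]
force: [-3.9, -3.0, 13.1]
gripper_width: 25.2
gripper_force: 92.1
```

Emit:
{"op": "jog_arm", "data": {"rows": [0,0,0,0,0,0,-1,0,0,0,0,0,0,-1,0,0,0,0,0,0,-1]}}

```text
clock: 9.3
ee_pos: [506.8, 53.3, 115.8]
ee_rot: [0.04, 3.14, -0.001]
force: [-3.8, -2.0, 12.2]
gripper_width: 25.2
gripper_force: 92.1
```

Run:
```python
from rig import sense
s=sense();print(s['ee_pos'],s['force'],s['torque'],s['ee_rot'])
```

```text
[506.78221581  53.29406285 115.82423621] [-3.84671257 -1.98252606 12.22739589] [-0.48815294  0.78267522  0.0558062 ] [ 4.00410586e-02  3.14024132e+00 -8.30479433e-04]
```

Emit:
{"op": "jog_arm", "data": {"rows": [0,0,-0.0003,0,0,0,-1,0,0,-0.0005,0,0,0,-1,0,0,-0.0005,0,0,0,-1]}}

```text
clock: 9.6
ee_pos: [506.8, 53.3, 115.4]
ee_rot: [0.04, 3.14, -0.001]
force: [-4.0, -2.1, 13.7]
gripper_width: 25.1
gripper_force: 92.1
```

Emit:
{"op": "jog_arm", "data": {"rows": [0,0,-0.0002,0,0,0,-1,0,0,-0.0004,0,0,0,-1,0,0,-0.0004,0,0,0,-1]}}

```text
clock: 9.9
ee_pos: [506.8, 53.3, 114.9]
ee_rot: [0.04, 3.14, -0.001]
force: [-5.2, -2.5, 13.3]
gripper_width: 25.0
gripper_force: 92.1
```

Emit:
{"op": "jog_arm", "data": {"rows": [0,0,-0.0004,0,0,0,-1,0,0,-0.0008,0,0,0,-1,0,0,-0.001,0,0,0,-1,0,0,-0.001,0,0,0,-1]}}

```text
clock: 10.3
ee_pos: [506.8, 53.3, 114.1]
ee_rot: [0.04, 3.14, -0.001]
force: [-3.7, -2.5, 13.9]
gripper_width: 24.9
gripper_force: 92.3
```

Emit:
{"op": "jog_arm", "data": {"rows": [0,0,-0.0004,0,0,0,-1,0,0,-0.0006,0,0,0,-1,0,0,-0.0006,0,0,0,-1]}}

```text
clock: 10.6
ee_pos: [506.9, 53.2, 113.9]
ee_rot: [0.04, 3.14, -0.001]
force: [-5.8, -3.6, 20.4]
gripper_width: 24.9
gripper_force: 93.0
```

Emit:
{"op": "jog_arm", "data": {"rows": [0,0.002,0,0,0,0,-1,0,0.004,0,0,0,0,-1,0,0.006,0,0,0,0,-1,0,0.008,0,0,0,0,-1]}}

```text
clock: 11.0
ee_pos: [507.2, 61.0, 114.0]
ee_rot: [0.04, 3.139, -0.002]
force: [-4.4, -5.5, 20.0]
gripper_width: 25.0
gripper_force: 93.0
```

Run:
```python
from rig import sense
s=sense();print(s['ee_pos'],s['force'],s['torque'],s['ee_rot'])
```

```text
[507.15065332  60.99910627 114.01020065] [-4.35815818 -5.49948188 19.9690591 ] [-1.06761786  1.15992208 -0.05941981] [ 3.99698963e-02  3.13934105e+00 -1.75782707e-03]
```

Emit:
{"op": "jog_arm", "data": {"rows": [0,0.002,-0.0001,0,0,0,-1,0,0.004,-0.0001,0,0,0,-1,0,0.006,-0.0001,0,0,0,-1,0,0.008,-0.0001,0,0,0,-1,0,0.01,-0.0001,0,0,0,-1]}}

```text
clock: 11.5
ee_pos: [507.4, 71.0, 114.0]
ee_rot: [0.04, 3.139, -0.002]
force: [-4.6, -5.0, 20.4]
gripper_width: 24.6
gripper_force: 93.1
```

Emit:
{"op": "jog_arm", "data": {"rows": [0,0.002,0,0,0,0,-1,0,0.004,0,0,0,0,-1,0,0.006,0,0,0,0,-1,0,0.008,0,0,0,0,-1,0,0.01,0,0,0,0,-1]}}

```text
clock: 12.0
ee_pos: [507.6, 81.2, 114.1]
ee_rot: [0.04, 3.138, -0.001]
force: [-4.5, -4.0, 20.2]
gripper_width: 25.0
gripper_force: 92.9
```

Emit:
{"op": "jog_arm", "data": {"rows": [0,0.002,-0.0001,0,0,0,-1,0,0.004,-0.0001,0,0,0,-1,0,0.006,-0.0001,0,0,0,-1,0,0.008,-0.0001,0,0,0,-1,0,0.01,-0.0001,0,0,0,-1,0,0.012,-0.0001,0,0,0,-1,0,0.014,-0.0001,0,0,0,-1]}}

```text
clock: 12.7
ee_pos: [507.9, 95.3, 114.2]
ee_rot: [0.04, 3.138, -0.001]
force: [-2.9, -5.6, 22.2]
gripper_width: 25.3
gripper_force: 93.1
```

Emit:
{"op": "jog_arm", "data": {"rows": [0,0.002,0,0,0,0,-1,0,0.004,0,0,0,0,-1,0,0.006,0,0,0,0,-1,0,0.008,0,0,0,0,-1,0,0.01,0,0,0,0,-1,0,0.012,0,0,0,0,-1,0,0.014,0,0,0,0,-1]}}

```text
clock: 13.4
ee_pos: [508.1, 109.4, 114.2]
ee_rot: [0.04, 3.137, -0.0]
force: [-2.6, -3.3, 20.6]
gripper_width: 25.3
gripper_force: 93.0
```

Emit:
{"op": "jog_arm", "data": {"rows": [0,0.002,0,0,0,0,-1,0,0.004,0,0,0,0,-1,0,0.006,0,0,0,0,-1,0,0.008,0,0,0,0,-1,0,0.01,0,0,0,0,-1,0,0.012,0,0,0,0,-1,0,0.014,0,0,0,0,-1]}}

```text
clock: 14.1
ee_pos: [508.3, 123.2, 114.2]
ee_rot: [0.04, 3.136, -0.001]
force: [-1.2, -6.0, 18.0]
gripper_width: 25.2
gripper_force: 92.9
```

Emit:
{"op": "jog_arm", "data": {"rows": [0,0.002,0,0,0,0,-1,0,0.004,0,0,0,0,-1,0,0.006,0,0,0,0,-1,0,0.008,0,0,0,0,-1,0,0.01,0,0,0,0,-1,0,0.012,0,0,0,0,-1,0,0.014,0,0,0,0,-1]}}

```text
clock: 14.8
ee_pos: [508.5, 137.6, 114.2]
ee_rot: [0.041, 3.136, 0.001]
force: [-0.3, -1.9, 16.3]
gripper_width: 25.0
gripper_force: 92.5
```

Emit:
{"op": "jog_arm", "data": {"rows": [0,0.002,-0.0002,0,0,0,-1,0,0.004,-0.0003,0,0,0,-1,0,0.006,-0.0004,0,0,0,-1,0,0.008,-0.0004,0,0,0,-1,0,0.01,-0.0004,0,0,0,-1]}}

```text
clock: 15.3
ee_pos: [508.7, 147.7, 114.1]
ee_rot: [0.041, 3.135, 0.001]
force: [0.2, -3.0, 19.7]
gripper_width: 25.0
gripper_force: 92.8
```

Emit:
{"op": "jog_arm", "data": {"rows": [0,0.002,0,0,0,0,-1,0,0.004,0,0,0,0,-1,0,0.006,0,0,0,0,-1,0,0.008,0,0,0,0,-1,0,0.008,0,0,0,0,-1]}}

```text
clock: 15.8
ee_pos: [508.7, 156.2, 113.8]
ee_rot: [0.04, 3.135, 0.002]
force: [1.8, 1.1, 14.7]
gripper_width: 25.0
gripper_force: 92.3
```

Emit:
{"op": "jog_arm", "data": {"rows": [0,-0.002,0,0,0,0,-1,0,-0.004,0,0,0,0,-1,0,-0.006,0,0,0,0,-1,0,-0.008,0,0,0,0,-1,0,-0.01,0,0,0,0,-1]}}

```text
clock: 16.3
ee_pos: [508.5, 146.0, 113.9]
ee_rot: [0.041, 3.136, 0.002]
force: [-0.6, 0.6, 16.5]
gripper_width: 25.0
gripper_force: 92.6
```

Emit:
{"op": "jog_arm", "data": {"rows": [0,-0.002,0,0,0,0,-1,0,-0.004,0,0,0,0,-1,0,-0.006,0,0,0,0,-1,0,-0.008,0.0001,0,0,0,-1,0,-0.01,0.0001,0,0,0,-1,0,-0.012,0.0001,0,0,0,-1]}}

```text
clock: 16.9
ee_pos: [508.4, 134.0, 114.0]
ee_rot: [0.041, 3.136, 0.002]
force: [-0.7, 1.5, 19.4]
gripper_width: 24.8
gripper_force: 92.8
```

Emit:
{"op": "jog_arm", "data": {"rows": [0,-0.002,0,0,0,0,-1,0,-0.004,0,0,0,0,-1,0,-0.006,0,0,0,0,-1,0,-0.008,0,0,0,0,-1,0,-0.01,0,0,0,0,-1,0,-0.012,0,0,0,0,-1,0,-0.014,0,0,0,0,-1]}}

```text
clock: 17.6
ee_pos: [508.2, 120.0, 114.1]
ee_rot: [0.041, 3.137, 0.002]
force: [-1.9, 0.4, 22.4]
gripper_width: 25.4
gripper_force: 92.9
```

Emit:
{"op": "jog_arm", "data": {"rows": [0,-0.002,0.0001,0,0,0,-1,0,-0.004,0.0001,0,0,0,-1,0,-0.006,0.0002,0,0,0,-1,0,-0.008,0.0002,0,0,0,-1,0,-0.01,0.0002,0,0,0,-1,0,-0.012,0.0002,0,0,0,-1,0,-0.014,0.0002,0,0,0,-1]}}

```text
clock: 18.3
ee_pos: [507.9, 105.8, 114.2]
ee_rot: [0.041, 3.137, 0.001]
force: [-3.0, 0.4, 21.4]
gripper_width: 25.2
gripper_force: 92.9
```

Emit:
{"op": "jog_arm", "data": {"rows": [0,-0.002,0,0,0,0,-1,0,-0.004,0,0,0,0,-1,0,-0.006,0,0,0,0,-1,0,-0.008,0,0,0,0,-1,0,-0.01,0,0,0,0,-1,0,-0.012,0,0,0,0,-1,0,-0.014,0,0,0,0,-1]}}

```text
clock: 19.0
ee_pos: [507.8, 91.8, 114.1]
ee_rot: [0.041, 3.137, 0.001]
force: [-3.1, 1.3, 21.2]
gripper_width: 25.4
gripper_force: 92.9
```

Emit:
{"op": "jog_arm", "data": {"rows": [0,-0.002,0,0,0,0,-1,0,-0.004,0,0,0,0,-1,0,-0.006,0,0,0,0,-1,0,-0.008,0,0,0,0,-1,0,-0.01,0,0,0,0,-1,0,-0.012,0,0,0,0,-1,0,-0.014,0,0,0,0,-1]}}

```text
clock: 19.7
ee_pos: [507.7, 77.8, 114.0]
ee_rot: [0.04, 3.138, 0.001]
force: [-4.1, 2.4, 20.6]
gripper_width: 25.3
gripper_force: 93.0
```

Emit:
{"op": "jog_arm", "data": {"rows": [0,-0.002,0,0,0,0,-1,0,-0.004,0,0,0,0,-1,0,-0.006,0,0,0,0,-1,0,-0.008,0,0,0,0,-1,0,-0.01,0,0,0,0,-1,0,-0.012,0,0,0,0,-1,0,-0.014,0,0,0,0,-1,0,-0.016,0,0,0,0,-1]}}

```text
clock: 20.5
ee_pos: [507.5, 61.6, 113.8]
ee_rot: [0.04, 3.138, 0.0]
force: [-2.9, 2.0, 19.4]
gripper_width: 25.0
gripper_force: 92.9
```

Emit:
{"op": "jog_arm", "data": {"rows": [0,-0.002,0,0,0,0,-1,0,-0.004,0,0,0,0,-1,0,-0.006,0,0,0,0,-1,0,-0.008,0,0,0,0,-1,0,-0.01,0,0,0,0,-1]}}

```text
clock: 21.0
ee_pos: [507.3, 51.6, 113.6]
ee_rot: [0.04, 3.139, 0.0]
force: [-4.1, 0.7, 18.6]
gripper_width: 25.1
gripper_force: 92.8
```

Emit:
{"op": "jog_arm", "data": {"rows": [0,-0.002,0,0,0,0,-1,0,-0.004,0,0,0,0,-1,0,-0.006,0,0,0,0,-1]}}

```text
clock: 21.3
ee_pos: [507.0, 45.2, 113.1]
ee_rot: [0.04, 3.14, -0.001]
force: [-2.3, -2.4, 8.4]
gripper_width: 25.1
gripper_force: 91.4
```

Emit:
{"op": "jog_arm", "data": {"rows": [0,-0.002,0,0,0,0,-1,0,-0.003,0,0,0,0,-1]}}

```text
clock: 21.5
ee_pos: [506.7, 42.2, 112.3]
ee_rot: [0.041, 3.14, -0.0]
force: [-0.5, -2.4, 2.0]
gripper_width: 25.3
gripper_force: 90.9
```

Emit:
{"op": "jog_arm", "data": {"rows": [0,0,0.015,0,0,0,-1,0,0,0.04,0,0,0,-1,0,-0.02,0.065,0,0,0,-1,0,-0.045,0.08,0,0,0,-1,0,-0.062,0.087,0,0,0,-1,0,-0.069,0.087,0,0,0,-1,0,-0.069,0.087,0,0,0,-1,0,-0.069,0.087,0,0,0,-1]}}

```text
clock: 22.3
ee_pos: [505.9, -25.8, 198.1]
ee_rot: [-0.041, -3.14, -0.001]
force: [0.1, 0.0, -3.9]
gripper_width: 25.0
gripper_force: 90.0
```

Run:
```python
from h import *
import pickle
st=sense();im=imaging.get_image("wrist");pickle.dump(st,open("w3.pkl","wb"))
print(st['ee_pos'],st['ee_rot'],st['force'],st['clock'])
cv2.imwrite("pics/w3.png",cv2.resize(im[:,:,::-1],(800,600),interpolation=cv2.INTER_CUBIC))
```

```text
[505.94160107 -25.83433585 198.05672579] [-4.05336758e-02 -3.13969330e+00 -8.12215240e-04] [ 0.14322673  0.01021159 -3.87359761] 22.3
```

View pics/w3.png

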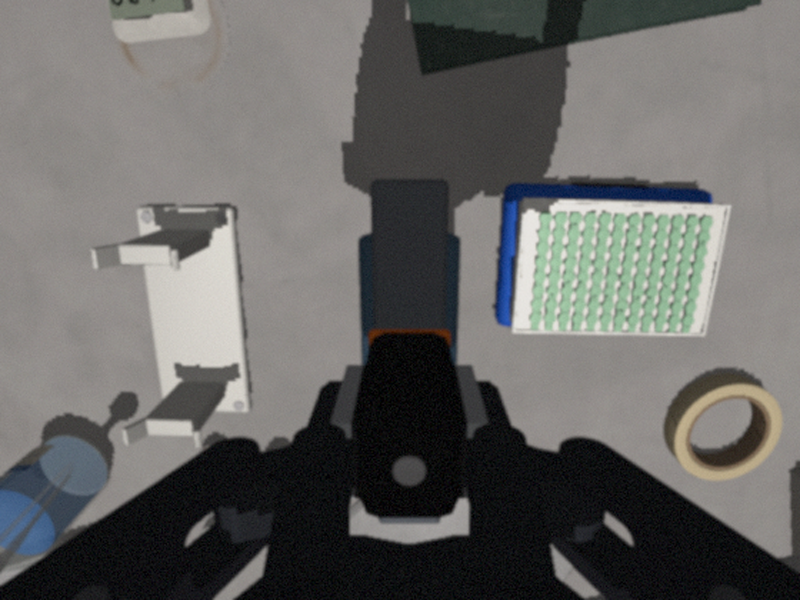

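The strips are even. They run from (541,211) to (712,214) along the near edge, and none stands proud. The roller sits in the grip as before, so I'll take it back to the pose where I gripped it.

Emit:
{"op": "jog_arm", "data": {"rows": [0.01,-0.035,0,0,0,0,-1,0.02,-0.075,0,0,0,-0.01,-1,0.03,-0.115,-0.01,0,0,-0.02,-1,0.037,-0.142,-0.03,0,0,-0.025,-1,0.0395,-0.155,-0.06,0,0,-0.025,-1,0.0395,-0.155,-0.08,0,0,-0.025,-1,0.0395,-0.155,-0.09,0,0,-0.025,-1,0.0395,-0.155,-0.09,0,0,-0.025,-1,0.0395,-0.155,-0.09,0,0,-0.025,-1]}}

```text
clock: 23.25
ee_pos: [546.4, -181.0, 109.7]
ee_rot: [0.078, 3.14, -0.0]
force: [-0.4, 1.1, -2.2]
gripper_width: 25.0
gripper_force: 90.2
```

Emit:
{"op": "jog_arm", "data": {"rows": [-0.0008,0,-0.005,0,0,0,-1,-0.0008,0,-0.01,0,0,0,-1,-0.0008,0,-0.015,0,0,0,-1,-0.0008,0,-0.02,0,0,0,-1,-0.0008,0,-0.024,0,0,0,-1,-0.0008,0,-0.027,0,0,0,-1,-0.0008,0,-0.028,0,0,0,-1]}}

```text
clock: 23.95
ee_pos: [545.0, -181.4, 80.6]
ee_rot: [-0.08, -3.14, -0.0]
force: [0.7, -0.2, -3.3]
gripper_width: 24.9
gripper_force: 90.3
```

Emit:
{"op": "jog_arm", "data": {"rows": [0,0,-0.0006,0,0,0,-1,0,0,-0.0012,0,0,0,-1,0,0,-0.0015,0,0,0,-1,0,0,-0.0015,0,0,0,-1]}}

```text
clock: 24.35
ee_pos: [545.2, -181.5, 79.9]
ee_rot: [0.08, 3.14, -0.0]
force: [-1.8, 0.8, 1.2]
gripper_width: 25.1
gripper_force: 91.0
```

Emit:
{"op": "jog_arm", "data": {"rows": [0,0,0,0,0,0,-0.6,0,0,0,0,0,0,0,0,0,0,0,0,0,1,0,0,0,0,0,0,1,0,0,0,0,0,0,1,0,0,0,0,0,0,1,0,0,0,0,0,0,1,0,0,0,0,0,0,1]}}

```text
clock: 25.15
ee_pos: [545.1, -181.4, 79.5]
ee_rot: [0.08, 3.141, -0.0]
force: [-0.0, 0.5, -0.0]
gripper_width: 85.1
gripper_force: 0.0
```

Emit:
{"op": "jog_arm", "data": {"rows": [0,0,0.01,0,0,0,1,0,0,0.03,0,0,0,1,0,0,0.06,0,0,0,1,0,0,0.1,0,0,0,1,0,0,0.13,0,0,0,1,0,0,0.145,0,0,0,1,0,0,0.145,0,0,0,1,0,0,0.145,0,0,0,1]}}

```text
clock: 25.95
ee_pos: [544.9, -181.3, 224.3]
ee_rot: [-0.08, -3.14, -0.0]
force: [0.7, -0.5, 0.1]
gripper_width: 85.0
gripper_force: 0.0
```

Run:
```python
from h import *
st=sense();im=imaging.get_image("wrist")
print(st['ee_pos'],st['clock'])
cv2.imwrite("pics/w4.png",cv2.resize(im[:,:,::-1],(800,600),interpolation=cv2.INTER_CUBIC))
```

```text
[ 544.86298118 -181.34255664  224.27603765] 25.95
```

View pics/w4.png

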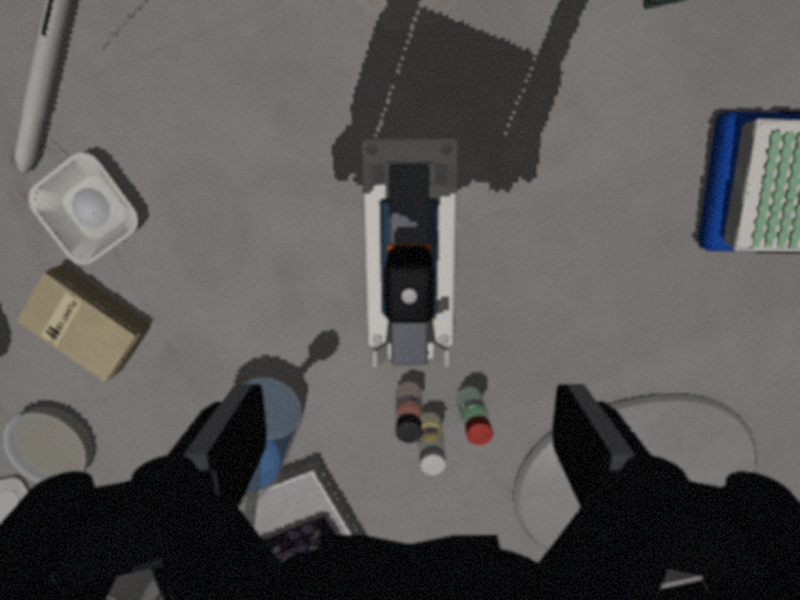

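The roller is seated upright in its stand, with the handle top at (409,297), level and in line with the stand. The vials and the other things stand where they were, so I'm handing in.

```bash
python3 -c "
from rig import ctrl
print(ctrl.close_job())"
```

```text
the job is handed in; nothing more can be done
None
```

I rolled all twelve strips end to end and back under about 18–26 N and they look evenly home. The roller is parked in its stand and let go, nothing else appears moved, and the job is handed in at about 26 s; no verdict was returned.

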